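# Load measured sensor bodies into the rail tube and stack the empty carrier plate

## Robot

A 7-joint arm with a two-finger parallel gripper is mounted at the origin on the work surface. World frame = base frame: x ahead of the robot, y to its left, z up, the work surface at z = 0. Lengths are in m, angles in rad, forces in N, time in s.
With the tool pointing down it reaches from about 0.4 to 0.85 m from the base axis. Payload 10.4 kg.
Tool frame: the origin (TCP) lies on the centre line of the jaws, within the pads' length; the fingertips stand manip.nose_length ahead of it and the grasp point (between the pads) lies 5 mm behind it (manip.nose_length is the distance from the TCP to the fingertips, in m); z points along the fingers, y is the line along which they close (so a half turn about z gives the same grasp; the last joint's range is limited). The gripper opens to 85 mm and grips with 20 to 120 N. Pads are 22 mm wide; open, the fingers measure 114 mm over their backs; the gripper's body (76 mm by 85 mm) begins 54 mm behind the grasp point. The pads swing forward as they close: fully open they stand 13 mm farther back than shut.
Start: joints at [-1.28, 0.332, -0.065, 1.46, 0.022, 1.35, -0.088], TCP at [0.193, 0.595, 0.245] pointing down, gripper open.
Joint ranges: [-2.6, 2.6], [-0.5, 2.12], [-1.47, 1.34], [0.16, 2.42], [-1.27, 4.41], [0.06, 2.06], [-2.6, 2.6]. Speed limits (rad/s): [2.22, 2.22, 2.79, 2.79, 3.14, 3.14, 3.14].

## Interface

Orientations are given as a unit quaternion [w, x, y, z].
In Python, from workcell import manip gives the robot as it stands. The module is installed in compiled form; this text tells all that it offers.
- The arm moves only by the tool play_rows, never from a script. Its argument "targets" is text: rows parted by semicolons, each of 7 numbers parted by spaces: the shift along the tool's x, y, z in mm, then the turn, a rotation vector about the tool's x, y, z in rad, then the opening, from 0 (shut) to 1 (fully open). In form: tx ty tz ax ay az fingers; .... A call has 1 to 10 rows; each row is the pose to reach, as a shift and turn from the pose commanded when the call began, along the tool's axes at that moment; what a row does not reach only later rows make up. A row lasts 1/12 s, in which the tool goes at most 41.7 mm and 7.16 degrees, less where a joint would pass 70% of its speed; a pose out of reach is approached as far as the arm can. A call with a gripper value outside its range is refused whole. The fingers move at their own pace and stop on an object; the grip force is fixed at half the most. Time passes only in rows, so rows that repeat a pose let the fingers close. It gives the time, the measured TCP pose, the force, the opening and the grip force at its end, in the units of the state.
- manip.read_state(): the state, without advancing time (a new reading comes with each control period).
- manip.get_image(name): name is "side" or "top"; returns the picture (400x640x3 uint8, red, green, blue); there is no depth.
- manip.camera_params(name): a dict with "fx", "fy", "cx", "cy" (pixels), "k1" (the pictures are not rectified: a ray, as slopes to the right and down, at radius r is drawn at 1 + k1 r^2 times it, then the intrinsics apply), "extrinsics" (4x4, takes a point from world to camera coordinates). Camera axes: x right, y up, looking along -z (the intrinsics and any distortion apply to the point x, -y, -z); pixel columns grow to the right and rows downward; lengths in m; the calibration is good to about 2 mm. A picture is of the moment at which its call begins. camera_params takes no time and is no camera call.
- manip.finish_job(): hands the job in; it is judged then, once.
The state is a dict: "time_s": time; "q": joint angles; "qvel": joint speeds; "tau": joint torques, N m; "eef_pos": TCP position; "eef_rot": TCP orientation; "ft_force": force on the tool from outside, world axes, zero at the start; "ft_torque": the same for the moment, N m; "width": opening from 0.0 (shut) to 1.0 (fully open); "gripper_force": force on a finger pad.
Only numpy, scipy, OpenCV 4.12 (cv2) and the standard library are available. Lean on these libraries where they do the work, as an engineer would, in place of code of your own. Each camera call takes 0.05 s, during which the arm holds its last target. There are 200 camera calls.

## Task

The two sensor bodies on the carrier plate have been measured: slide them one after the other into the tilted rail tube, foot under the lips and connector nose pointing uphill like the one already in there, each fully home against the one before. Then put the emptied carrier plate squarely on top of the pile of empty plates. Leave everything else on the bench where it is.

Things in the scene. Friction and masses are not known exactly. Their poses are not given: they have to be found in the camera images.
- sensor_a: Loose sensor body, 50 g: aluminium foot 50 x 32 x 6 mm (x, y, z); on it a black block spanning x -22 to +12 mm, 20 mm wide (y), top 32 mm above the underside; a round connector nose, 14 mm across, points to +x from it (x +12 to +24, axis 20 mm up). Origin: centre of the foot's underside. Held across the block's flat sides. Lies foot down on one half of the carrier plate.
- sensor_b: Second sensor body, same shape and frame as sensor_a, foot down on the other half of the same plate, centres about 72 mm apart. The noses of a and b may point either way along the plate. Which one is loaded first does not matter.
- sensor_c: Third sensor body, the same shape and frame, already in the tube against the stop (origin at tube x = 25 mm), its nose uphill. It stays there.
- tube: Fixed aluminium rail tube on a grey stand (base 200 x 80 mm). Origin: on the channel floor at the rubber end stop, the low end, 40 mm above the bench; x runs uphill along the channel (22 degrees), y across, z square off the floor. Slick: a body let go on it slides down by itself to the stop or the body before it. Feet touch: seated origins are at x = 25, 75 and 125 mm.
- tube_mouth (a point): Where the channel begins: on its floor at tube x = 160 mm, axes as the tube's. Below it the channel is 35 mm wide, its edges covered by two lips 24 mm apart (underside 9, top 11.5 mm above the floor): the foot runs under them, the block stands up between them. Above it (tube x 160 to 210) an open apron: same floor, no lips, side guides 11.5 mm high, 35 mm apart at the mouth flaring to 48 at the upper end.
- tray: Flat grey carrier plate, 140 x 62 x 12 mm (x, y, z), 140 g; origin at the centre of its underside, z up, x along its length; both ends alike. The one the two sensor bodies lie on; loose, flat on the bench. Hold it across its 62 mm width.
- pile_top: Flat grey carrier plate, 140 x 62 x 12 mm (x, y, z), 140 g; origin at the centre of its underside, z up, x along its length; both ends alike. Upper plate of the pile of two empty plates; its upper face is 24 mm above the bench. Loose.
- pile_low: Flat grey carrier plate, 140 x 62 x 12 mm (x, y, z), 140 g; origin at the centre of its underside, z up, x along its length; both ends alike. Lower plate of the pile, flat on the bench. Loose.
- ring_gauge: Bystander, loose: plain steel ring gauge, 60 mm across, 20 mm high; origin on its underside at its centre.
- bearing_ring: Bystander, loose: dark steel bearing ring, 44 mm across, 18 mm high; origin on its underside at its centre.
- plug_gauge: Bystander, loose: double-ended plug gauge lying down, 106 mm long, 20 mm thick; origin on its underside at its centre.
- micrometer: Bystander, loose: micrometer lying flat, about 135 mm long, 16 mm high; origin on its underside near its middle.
- dial_gauge: Bystander, loose: dial gauge lying face up, 58 mm across with a 43 mm stem, 16 mm high; origin on its underside at the dial's centre.
- screwdriver: Bystander, loose: screwdriver, 170 mm long; origin on its underside near its middle.
There are look-alikes about, which are no part of the job. What is shaped like the pile_top but pink or purple is not meant.

How it is judged:
On the way, in this order (a step that is already met when the one before it is completed fails the run):
1. one of the two sensor bodies is home in the tube against the one already there, nose uphill (((x of sensor_a in the frame of tube between 0.068 and 0.081 m and y of sensor_a in the frame of tube between -0.004 and 0.004 m and z of sensor_a in the frame of tube between -0.003 and 0.0045 m and angle between sensor_a's own x axis and vertical below 1.3 rad and angle between the x axis of sensor_a and the x axis of tube, either way round below 0.1 rad and linear speed of sensor_a below 0.02 m/s) or (x of sensor_b in the frame of tube between 0.068 and 0.081 m and y of sensor_b in the frame of tube between -0.004 and 0.004 m and z of sensor_b in the frame of tube between -0.003 and 0.0045 m and angle between sensor_b's own x axis and vertical below 1.3 rad and angle between the x axis of sensor_b and the x axis of tube, either way round below 0.1 rad and linear speed of sensor_b below 0.02 m/s))), for 0.2 s.
2. both are home in the tube, nose uphill (x of sensor_a in the frame of tube between 0.068 and 0.131 m and y of sensor_a in the frame of tube between -0.004 and 0.004 m and z of sensor_a in the frame of tube between -0.003 and 0.0045 m and angle between each of sensor_a, sensor_b's own x axis and vertical below 1.3 rad and angle between the x axis of each of sensor_a, sensor_b and the x axis of tube, either way round below 0.1 rad and linear speed of each of sensor_a, sensor_b below 0.02 m/s and x of sensor_b in the frame of tube between 0.068 and 0.131 m and y of sensor_b in the frame of tube between -0.004 and 0.004 m and z of sensor_b in the frame of tube between -0.003 and 0.0045 m), for 0.2 s.
3. the emptied carrier plate lies squarely on the pile (horizontal distance between tray and pile_top below 0.006 m and angle between the x axis of tray and the x axis of pile_top, either way round below 0.09 rad and z of tray in the frame of pile_top between 0.009 and 0.015 m and angle between tray's own z axis and vertical below 0.05 rad and linear speed of tray below 0.02 m/s), for 0.2 s.
At the end, for the whole second after the job is handed in: Bodies a and b at rest in the tube under its lips, nose uphill, closed up on c (origins at tube x 68 to 131 mm, within 4 mm of its middle, 0.1 rad of its line); c still at the stop. Emptied plate flat on the pile, at rest, within 6 mm and 0.09 rad of the plate below; the pile still as square (all of step 2 and all of step 3 and x of sensor_c in the frame of tube between 0.018 and 0.031 m and y of sensor_c in the frame of tube between -0.004 and 0.004 m and z of sensor_c in the frame of tube between -0.003 and 0.0045 m and angle between sensor_c's own x axis and vertical below 1.3 rad and angle between the x axis of sensor_c and the x axis of tube, either way round below 0.1 rad and linear speed of sensor_c below 0.02 m/s and horizontal distance between pile_top and pile_low below 0.006 m and angle between the x axis of pile_top and the x axis of pile_low, either way round below 0.09 rad and z of pile_top in the frame of pile_low between 0.009 and 0.015 m and angle between pile_top's own z axis and vertical below 0.05 rad); the robot touches nothing.
It fails at once if another thing on the bench is pushed more than 30 mm (distance of any of ring_gauge, bearing_ring, plug_gauge, micrometer, dial_gauge, screwdriver from where it was at the start of the episode above 0.03 m).
It fails at once if the pile of empty plates is pushed more than 30 mm (distance of pile_low from where it was at the start of the episode above 0.03 m).
It also fails if it takes over 72 s, if anything falls off the work surface, if the arm or the gripper's body presses on something with over 40 N, if the wrist force passes 120 N, or if a joint passes its speed limit or range.

## Working session

There is one attempt and no reset: what is moved stays moved. The work goes in short steps, Python scripts to look and compute and a tool call to move; the robot and the scene stay as the last step left them, time stands still between calls to the robot, and variables do not carry over. Pictures are saved under pics/ and viewed, at most 10 in all, crops included, and the job is handed in when it is done.

Besides the shell and the picture viewer there is one more tool, called after "Emit:" by a JSON object that holds its "fn" and its "kwargs". play_rows: Moves the arm, as the interface text tells. Its arguments: {"type":"object","properties":{"targets":{"type":"string"}},"required":["targets"]}

```bash
mkdir -p pics; python3 - <<'E'
from workcell import manip
import cv2
for n in("top","side"):
    cv2.imwrite(f"pics/{n}0.png",manip.get_image(n)[:,:,::-1]); p=manip.camera_params(n);print(n,p)
s=manip.read_state();print(s,manip.nose_length)
E
```

```text
top {'fx': 490.72499583212186, 'fy': 490.72499583212186, 'cx': 327.305258895776, 'cy': 204.02502739864983, 'k1': 0.018938957494324487, 'extrinsics': array([[ 0.02584174, -0.99966345,  0.0022797 , -0.05926474],
       [ 0.9847939 ,  0.02584913,  0.17179287, -0.48889346],
       [-0.17179398, -0.00219439,  0.98513045, -1.37747761],
       [ 0.        ,  0.        ,  0.        ,  1.        ]])}
side {'fx': 458.7011155790988, 'fy': 458.7011155790988, 'cx': 313.7697126287766, 'cy': 201.8318964835457, 'k1': -0.1326682587443014, 'extrinsics': array([[ 0.93335602, -0.35863639, -0.01504921, -0.48586821],
       [ 0.24724689,  0.61193851,  0.75126576, -0.17680348],
       [-0.26022205, -0.70491929,  0.65982822, -1.15068306],
       [ 0.        ,  0.        ,  0.        ,  1.        ]])}
{'time_s': 0.1, 'q': array([-1.27962008,  0.33280093, -0.06469211,  1.46085033,  0.02153962,
        1.34987257, -0.08849799]), 'qvel': array([ 1.92187676e-04, -2.68673526e-03, -8.05470896e-04, -1.64929413e-03,
       -7.91508677e-04,  6.97548780e-05,  8.07251642e-04]), 'tau': array([ 6.52422350e-04, -6.26748133e+01,  4.88115591e-02, -3.92429280e+01,
        1.62425183e-02,  6.94151066e-03, -9.68892913e-07]), 'eef_pos': array([0.19280025, 0.59419544, 0.24460361]), 'eef_rot': array([-9.75655248e-05,  1.56245107e-01,  9.87718119e-01, -6.12143202e-04]), 'ft_force': array([-1.09820142,  0.04804598,  0.22356053]), 'ft_torque': array([0.02269793, 0.03699457, 0.01022417]), 'gripper_force': 0.0, 'width': 1.0011806915873163} 0.014
```

View pics/top0.png

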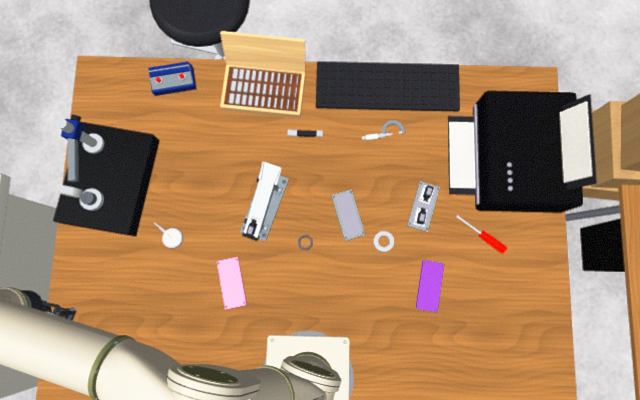

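View pics/side0.png

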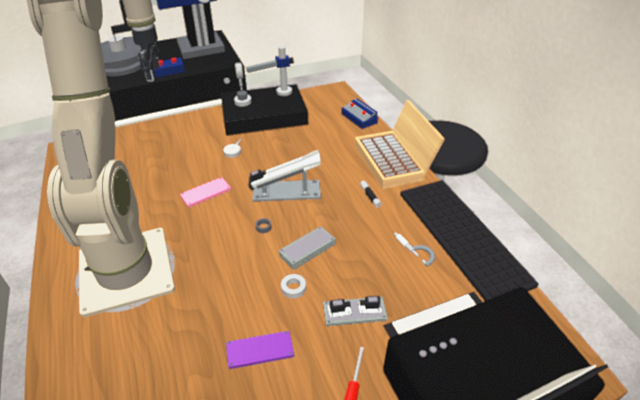

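Top view: the robot base is at the bottom. The tube is at about (263,202), its low end towards (250,235). The tray with the two bodies is at (424,206). The grey pile is at (348,215), and the pink (231,283) and purple (430,286) plates are look-alikes. Next I'll enlarge the tube, tray and pile in one composite.

```bash
cat > h.py <<'E'
import numpy as np,cv2
from workcell import manip
from scipy.spatial.transform import Rotation as R
P={n:manip.camera_params(n) for n in("top","side")}
def ray(n,u,v):
    p=P[n];d=np.array([(u-p["cx"])/p["fx"],(v-p["cy"])/p["fy"]]);s=d.copy()
    for _ in range(20): s=d/(1+p["k1"]*(s@s))
    E=p["extrinsics"];A=E[:3,:3];return -A.T@E[:3,3],A.T@np.array([s[0],-s[1],-1])
def onz(n,u,v,z):
    o,d=ray(n,u,v);return o+d*(z-o[2])/d[2]
def proj(n,X):
    p=P[n];E=p["extrinsics"];c=E[:3,:3]@np.asarray(X)+E[:3,3];s=np.array([c[0],-c[1]])/-c[2];s=s*(1+p["k1"]*(s@s))
    return s*[p["fx"],p["fy"]]+[p["cx"],p["cy"]]
def tri(a,b):
    (o1,d1),(o2,d2)=ray("top",*a),ray("side",*b)
    t=np.linalg.lstsq(np.c_[d1,-d2],o2-o1,rcond=None)[0];p,q=o1+d1*t[0],o2+d2*t[1]
    return (p+q)/2,np.linalg.norm(p-q)
def crop(im,x,y,w,h,k): return cv2.resize(im[y:y+h,x:x+w],None,fx=k,fy=k,interpolation=cv2.INTER_CUBIC)
E
python3 - <<'E'
from h import *
t=cv2.imread("pics/top0.png");s=cv2.imread("pics/side0.png")
a=np.hstack([crop(t,235,155,65,95,4),crop(t,325,180,45,95,4),crop(t,395,170,65,95,4)])[:290]
a=np.hstack([crop(t,235,157,65,90,4),crop(t,325,157,45,90,4),crop(t,395,157,65,90,4)])
b=np.hstack([crop(s,240,145,88,70,4),crop(s,318,288,75,70,4)])
w=max(a.shape[1],b.shape[1])
o=np.vstack([np.pad(x[:300] if 0 else x,((0,0),(0,w-x.shape[1]),(0,0))) for x in(a,b)])
o=o[:];print(o.shape);o=cv2.resize(o,None,fx=min(1,600/o.shape[0]),fy=min(1,600/o.shape[0])) ;cv2.imwrite("pics/c1.png",o)
E
```

```text
(640, 700, 3)
```

View pics/c1.png

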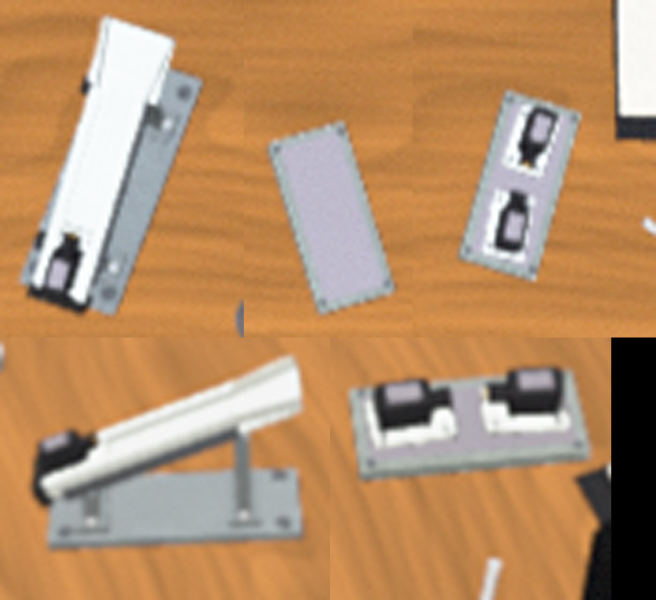

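The noses of both tray bodies point at the middle of the plate: the near one faces uphill (+x) and the far one downhill, so the far one needs a half turn. The tube's high end is at the top of the picture and c sits at its low end. The grey pile (348,215) is the target, since the pink and purple plates are ruled out by colour. Now I'll measure.

```bash
python3 - <<'E'
from h import *
t=cv2.imread("pics/top0.png");s=cv2.imread("pics/side0.png")
def rect(m,z,n="top",tag=""):
    m=m.astype(np.uint8)
    k,l,st,c=cv2.connectedComponentsWithStats(m);i=1+np.argmax(st[1:,4])
    ys,xs=np.nonzero(l==i)
    pts=np.array([onz(n,x,y,z)[:2] for x,y in zip(xs,ys)],np.float32)
    r=cv2.minAreaRect(pts);b=cv2.boxPoints(r)
    e=[b[1]-b[0],b[2]-b[1]];e=max(e,key=np.linalg.norm);yaw=np.degrees(np.arctan2(e[1],e[0]))
    print(tag,"c",np.round(r[0],4),"size",np.round(r[1],4),"yaw",round((yaw+90)%180-90,2),len(xs))
    return pts
def box(im,x0,y0,x1,y1):
    m=np.zeros(im.shape[:2],bool);m[y0:y1,x0:x1]=1;return m
hsv=cv2.cvtColor(t,cv2.COLOR_BGR2HSV);S,V=hsv[...,1],hsv[...,2]
g=(S<75)
rect(g&box(t,325,180,372,250),.024,tag="pile")
rect((g|(V<60))&box(t,400,175,446,236),.012,tag="tray")
# labels / blocks / feet
H=hsv
for nm,b in(("far",(418,180,444,204)),("near",(405,203,432,230))):
    m=box(t,*b)
    rect((V>215)&(S<30)&m,.018,tag=nm+" white foot")
    d=(V<90)&m; rect(cv2.morphologyEx((d).astype(np.uint8),cv2.MORPH_CLOSE,np.ones((5,5))),.044,tag=nm+" block+nose")
m=box(t,235,155,300,245)
for z in(.05,.1):rect((V>200)&(S<40)&m,z,tag="tube white z%.2f"%z)
# base : grey V 110..190
rect((V<185)&(V>90)&(S<70)&m,.008,tag="base part")
print(t[188:196:2,270:292:2].tolist()[0])
np.set_printoptions(linewidth=250)
print("tube V rows");
for r in range(160,240,8): print(r,V[r,236:296])
print("S rows")
for r in range(160,240,16): print(r,S[r,236:296])
E
```

```text
pile c [ 0.4643 -0.107 ] size [0.1409 0.0636] yaw 18.17 1033
tray c [ 0.4975 -0.3295] size [0.0624 0.1412] yaw -15.8 1002
far white foot c [ 0.532  -0.3365] size [0.0342 0.0525] yaw -18.49 81
far block+nose c [ 0.5311 -0.3351] size [0.0168 0.0433] yaw -20.48 50
near white foot c [ 0.4645 -0.3181] size [0.0334 0.0528] yaw -9.57 72
near block+nose c [ 0.4637 -0.3158] size [0.0177 0.0442] yaw -6.7 52
tube white z0.05 c [0.4989 0.141 ] size [0.0575 0.2169] yaw -12.37 1080
tube white z0.10 c [0.4898 0.1342] size [0.0555 0.2091] yaw -12.37 1080
base part c [0.4841 0.1225] size [0.044  0.1998] yaw -17.92 666
[[251, 251, 248], [210, 205, 198], [92, 88, 84], [90, 87, 82], [127, 123, 114], [183, 175, 166], [155, 147, 140], [177, 169, 158], [71, 130, 192], [69, 127, 189], [66, 131, 197]]
tube V rows
160 [202 199 197 201 197 200 203 196 197 196 197 190 190 193 191 189 187 187 191 195 189 192 194 196 197 201 196 200 201 197 199 197 199 197 195 196 198 199 197 197 196 196 197 200 196 196 196 193 193 195 194 192 194 196 192 192 196 190 190 191]
168 [194 195 196 197 190 198 198 197 196 199 198 199 2
[... 2696 characters left out ...]
165 164 165 162 164 163 160 161 173 168 122  15   7   4   5   5   3   4   4   3   4   4   4   3   3   4   6  11  26  29  30  27  26  25  27  31  28  29  28   7 131 167 166 165 162 165 164 162 164 168 164 172]
208 [164 166 163 165 167 162 164 164 168 164 166 165 128   9  22   5   3   4   5   3   3   3   3   3   4   3   5   3   4   5  13  24  28  35  28  27  29  33  28  29  29   3 139 166 164 163 170 161 165 164 164 161 159 159 160 166 165 161 163 168]
224 [167 162 163 166 163 167  99   3  29  24   9   5   8  15  25  43  27  32  57  38  24  16   4   4   6  13  20  28  30  29  28  29  24  27  31  15 149 166 165 169 167 164 161 166 161 164 165 166 166 161 168 163 161 159 164 162 159 160 162 160]
```

```bash
python3 - <<'E'
from h import *
np.set_printoptions(suppress=True,precision=4,linewidth=200)
t=cv2.imread("pics/top0.png");s=cv2.imread("pics/side0.png")
for n in P: print(n,"cam",ray(n,320,200)[0])
def label(im,box,thr=(120,235)):
    x0,y0,x1,y1=box;k=6
    g=cv2.resize(im[y0:y1,x0:x1],None,fx=k,fy=k,interpolation=cv2.INTER_CUBIC).astype(int)
    V=g.max(2);B=g[...,0]-g[...,1]
    m=((B>3)&(V>110)&(V<225)).astype(np.uint8)
    c=cv2.connectedComponentsWithStats(cv2.morphologyEx(m,cv2.MORPH_OPEN,np.ones((4,4))));i=1+np.argmax(c[2][1:,4])
    return (c[3][i]+.5)/k-.5+[x0,y0],c[2][i]/k
L={}
for nm,bt,bs in(("c",(245,218,259,238),(246,166,263,178)),("far",(422,184,436,197),(366,294,386,304)),("near",(412,210,424,226),(333,297,348,307))):
    a,sa=label(t,bt);b,sb=label(s,bs);X,e=tri(a,b);L[nm]=X
    print(nm,a,sa[2:],b,sb[2:],"tri",X,"err",e)
for n in("far","near"):
    print(n,"top-view label at z.044",onz("top",*label(t,(422,184,436,197) if n=="far" else (412,210,424,226))[0],.044))
yaw=np.radians(-18)
for yawd in(-17,-18,-19):
    Rt=(R.from_euler("z",yawd,degrees=True)*R.from_euler("y",-22,degrees=True)).as_matrix()
    o=L["c"]-Rt@[.02,0,.032];print(yawd,"tube origin",o)
    for r in range(168,232,8):
        g=t[r].max(1).astype(float);S=(t[r].max(1)-t[r].min(1)).astype(float)
        # left edge: saturation falling through 80; right edge: V falling through 200 from white
        xs=np.arange(640);w=[x for x in range(236,296) if g[x]>238 and S[x]<40];
        l,rr=w[0],w[-1]
        lf=l-1+ (S[l-1]-60)/(S[l-1]-S[l]) if S[l-1]>60 else l-.5
        rf=rr+.5
        q=[]
        for u in(lf,rf):
            c,d=ray("top",u,r);n=Rt[:,2];tt=(n@(o+n*.0115-c))/(n@d);q.append(Rt.T@(c+d*tt-o)*1000)
        print("  ",r,np.round(q[0][:2],1),np.round(q[1][:2],1),"mid",round((q[0][1]+q[1][1])/2,1))
E
```

```text
top cam [ 0.2463 -0.0496  1.4411]
side cam [ 0.1978 -0.8772  0.8848]
c [249.5251 229.9215] [  8.6667   8.6667 269.    ] [254.43   172.8969] [ 6.6667  3.6667 91.3333] tri [0.4039 0.1689 0.0767] err 0.002451742158554608
far [431.1664 191.5206] [  9.5      9.6667 388.1667] [372.6173 299.0273] [  9.8333   5.3333 273.3333] tri [ 0.5309 -0.3442  0.0542] err 0.003346092293299049
near [413.4273 217.4202] [  5.8333  16.     256.5   ] [337.3359 302.466 ] [  9.8333   5.8333 280.8333] tri [ 0.4624 -0.2998  0.019 ] err 0.002508262176597925
far top-view label at z.044 [ 0.5347 -0.3469  0.044 ]
near top-view label at z.044 [ 0.4574 -0.2951  0.044 ]
-17 tube origin [0.3977 0.1708 0.0396]
   168 [197.   13.7] [210.9 -29. ] mid -7.6
   176 [171.2  21.1] [187.  -27.1] mid -3.0
   184 [148.3  19. ] [162.  -22.6] mid -1.8
   192 [125.2  17.1] [138.6 -23.4] mid -3.1
   200 [100.5  19.2] [114.2 -21.5] mid -1.2
   208 [76.6 18.5] [ 90.4 -22.4] mid -1.9
   216 [52.6 17.8] [ 66.5 -23.2] mid -2.7
   224 [28.3 17.1] [ 41.4 -21.3] mid -2.1
-18 tube origin [0.3977 0.1709 0.0396]
   168 [196.7  16.8] [211.4 -25.8] mid -4.5
   176 [170.8  23.8] [187.5 -24.3] mid -0.3
   184 [147.9  21.3] [162.4 -20.2] mid 0.6
   192 [124.8  19. ] [139.  -21.4] mid -1.2
   200 [100.2  20.6] [114.5 -19.9] mid 0.4
   208 [76.3 19.6] [ 90.8 -21.1] mid -0.8
   216 [52.2 18.5] [ 66.9 -22.3] mid -1.9
   224 [28.  17.4] [ 41.8 -20.8] mid -1.7
-19 tube origin [0.3977 0.171  0.0396]
   168 [196.4  19.8] [211.8 -22.6] mid -1.4
   176 [170.3  26.4] [187.9 -21.5] mid 2.4
   184 [147.5  23.5] [162.8 -17.8] mid 2.9
   192 [124.5  20.8] [139.4 -19.3] mid 0.7
   200 [99.8 22.1] [114.9 -18.2] mid 1.9
   208 [75.9 20.6] [ 91.2 -19.8] mid 0.4
   216 [51.9 19.2] [ 67.3 -21.5] mid -1.1
   224 [27.7 17.7] [ 42.2 -20.4] mid -1.3
```

```bash
cat > go.py <<'E'
# args: "x y z yaw pitch flip" per waypoint; prints tool-frame shift (mm) and rotvec
import sys
from h import *
np.set_printoptions(suppress=True,precision=4)
s=manip.read_state();w=s["eef_rot"];R0=R.from_quat([w[1],w[2],w[3],w[0]]).as_matrix();p0=s["eef_pos"]
TY=-17.8;Rt=(R.from_euler("z",TY,degrees=True)*R.from_euler("y",-22,degrees=True)).as_matrix();TO=np.array([.3977,.1703,.04])
for a in sys.argv[1:]:
    k=a.split()
    if k[0]=="T": # tube coords of TCP mm, flip
        p=TO+Rt@(np.array(k[1:4],float)/1000);f=float(k[4]);B=Rt
    else:
        x,y,z,yw,pt,f=map(float,k);p=np.array([x,y,z]);B=(R.from_euler("z",yw,degrees=True)*R.from_euler("y",pt,degrees=True)).as_matrix()
    G=B@(np.diag([-1,1,-1]) if f==0 else np.diag([1,-1,-1]))
    print(a,"->",np.round(R0.T@(p-p0)*1000,1),np.round((R.from_matrix(R0.T@G)).as_rotvec(),3))
print("t",s["time_s"],"p",p0,"tube",np.round(Rt.T@(p0-TO)*1000,1),"q",np.round(s["q"],2),"w",s["width"],s["gripper_force"],"f",s["ft_force"])
E
python3 go.py "0.5 0.25 0.25 -18 0 0" "0.48 -.1 .25 -18 0 0" "0.4594 -.3163 0.12 -9 0 0" "0.4594 -.3163 0.04 -9 0 0"
```

```text
0.5 0.25 0.25 -18 0 0 -> [-398.4 -232.6   -5.1] [-0.001 -0.     0.   ]
0.48 -.1 .25 -18 0 0 -> [-487.4 -571.7   -4.7] [-0.001 -0.     0.   ]
0.4594 -.3163 0.12 -9 0 0 -> [-534.6 -783.6  125.6] [-0.001 -0.    -0.157]
0.4594 -.3163 0.04 -9 0 0 -> [-534.6 -783.5  205.6] [-0.001 -0.    -0.157]
t 0.1 p [0.1928 0.5942 0.2446] tube [-224.4  341.   311.3] q [-1.28  0.33 -0.06  1.46  0.02  1.35 -0.09] w 1.0011806915873163 0.0 f [-1.0982  0.048   0.2236]
```

Emit:
{"fn": "play_rows", "kwargs": {"targets": "-398 -233 -5 0 0 0 0.6; -398 -233 -5 0 0 0 0.6; -398 -233 -5 0 0 0 0.6; -398 -233 -5 0 0 0 0.6; -398 -233 -5 0 0 0 0.6; -398 -233 -5 0 0 0 0.6; -398 -233 -5 0 0 0 0.6; -398 -233 -5 0 0 0 0.6; -398 -233 -5 0 0 0 0.6; -487 -572 -5 0 0 0 0.6"}}

```text
time_s: 0.93
eef_pos: [0.4489, 0.2713, 0.2489]
eef_rot: [0.0, 0.157, 0.988, -0.0]
ft_force: [-0.3, 0.1, 0.0]
width: 0.597
gripper_force: 0.0
```

```bash
python3 go.py "0.48 -.1 .25 -18 0 0" "0.4594 -.3163 0.12 -9 0 0" "0.4594 -.3163 0.04 -9 0 0"
```

```text
0.48 -.1 .25 -18 0 0 -> [-144.7 -343.4   -0.9] [-0.     0.001 -0.001]
0.4594 -.3163 0.12 -9 0 0 -> [-192.  -555.4  129.2] [-0.     0.001 -0.158]
0.4594 -.3163 0.04 -9 0 0 -> [-192.  -555.3  209.2] [-0.     0.001 -0.158]
t 0.9333 p [0.4489 0.2713 0.2489] tube [ 94.8 111.8 187. ] q [-0.81  0.1   0.19  1.73 -0.02  1.31  0.64] w 0.5974208161670234 0.0 f [-0.2961  0.0881  0.0207]
```

Emit:
{"fn": "play_rows", "kwargs": {"targets": "-145 -343 -1 0 0 0 0.6; -145 -343 -1 0 0 0 0.6; -145 -343 -1 0 0 0 0.6; -145 -343 -1 0 0 0 0.6; -145 -343 -1 0 0 0 0.6; -145 -343 -1 0 0 0 0.6; -145 -343 -1 0 0 0 0.6; -145 -343 -1 0 0 0 0.6; -192 -555 -1 0 0 -0.158 0.6; -192 -555 -1 0 0 -0.158 0.6"}}

```text
time_s: 1.77
eef_pos: [0.4693, -0.137, 0.2502]
eef_rot: [-0.0, 0.075, 0.997, 0.0]
ft_force: [2.4, 0.3, -0.2]
width: 0.597
gripper_force: 0.0
```

```bash
python3 go.py  "0.4594 -.3163 0.12 -9 0 0" "0.4594 -.3163 0.04 -9 0 0"
```

```text
0.4594 -.3163 0.12 -9 0 0 -> [ -16.9 -178.8  130.2] [ 0.    -0.     0.007]
0.4594 -.3163 0.04 -9 0 0 -> [ -17.  -178.9  210.2] [ 0.    -0.     0.007]
t 1.7667 p [ 0.4693 -0.137   0.2502] tube [ 229.1 -270.7  134.2] q [-0.4   0.    0.6   1.83 -0.    1.31  1.62] w 0.597317062631339 0.0 f [ 2.4474  0.3171 -0.1514]
```

Emit:
{"fn": "play_rows", "kwargs": {"targets": "-17 -179 130 0 0 0 0.6; -17 -179 130 0 0 0 0.6; -17 -179 130 0 0 0 0.6; -17 -179 130 0 0 0 0.6; -17 -179 130 0 0 0 0.6; -17 -179 130 0 0 0 0.6; -17 -179 130 0 0 0 0.6; -17 -179 130 0 0 0 0.6; -17 -179 130 0 0 0 0.6"}}

```text
time_s: 2.52
eef_pos: [0.4593, -0.3144, 0.1208]
eef_rot: [0.0, 0.077, 0.997, 0.0]
ft_force: [-0.3, 0.2, 1.0]
width: 0.601
gripper_force: 0.0
```

```bash
python3 go.py  "0.4594 -.3163 0.12 -9 0 0" "0.4594 -.3163 0.04 -9 0 0"; python3 - <<'E'
from h import *
o=np.vstack([crop(manip.get_image(n)[:,:,::-1],*b,4) for n,b in(("top",(370,160,100,75)),("side",(300,265,100,75)))]);cv2.imwrite("pics/g1.png",o)
E
```

```text
0.4594 -.3163 0.12 -9 0 0 -> [-0.4 -1.9  0.8] [0.001 0.001 0.002]
0.4594 -.3163 0.04 -9 0 0 -> [-0.4 -1.9 80.8] [0.001 0.001 0.002]
t 2.5167 p [ 0.4593 -0.3144  0.1208] tube [ 222.  -442.6   -2.5] q [-0.09  0.35  0.73  1.82 -0.26  1.07  2.15] w 0.6005871475071766 0.0 f [-0.2628  0.1932  0.9586]
```

View pics/g1.png

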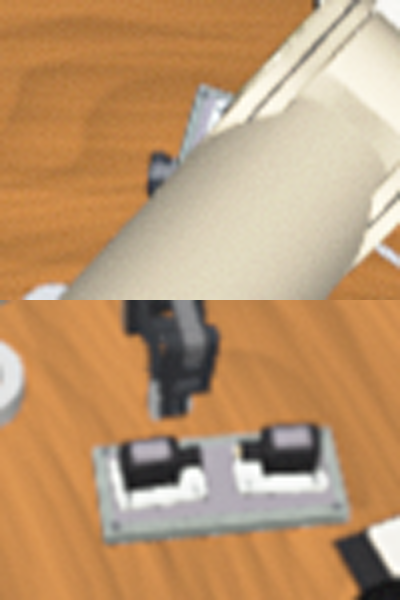

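The crop's lower half (side view) shows the gripper above the near body, lined up along its block (block at about crop (150,460)). The tray is still where it was. Now I'll descend and close.

Emit:
{"fn": "play_rows", "kwargs": {"targets": "0 -2 40 0 0 0 0.6; 0 -2 75 0 0 0 0.6; 0 -2 81 0 0 0 0.6; 0 -2 81 0 0 0 0.6; 0 -2 81 0 0 0 0; 0 -2 81 0 0 0 0; 0 -2 81 0 0 0 0; 0 -2 81 0 0 0 0; 0 -2 81 0 0 0 0; 0 -2 81 0 0 0 0"}}

```text
time_s: 3.45
eef_pos: [0.4598, -0.318, 0.0418]
eef_rot: [0.002, 0.078, 0.997, -0.0]
ft_force: [-1.5, 1.0, 8.4]
width: 0.214
gripper_force: 58.6
```

```bash
python3 go.py  "0.4594 -.3163 0.13 -9 0 0" "0.48 -.1 .25 -18 0 0"
```

```text
0.4594 -.3163 0.13 -9 0 0 -> [  0.3   1.6 -88.2] [-0.     0.004  0.001]
0.48 -.1 .25 -18 0 0 -> [  13.1  218.4 -208.3] [0.    0.004 0.158]
t 3.45 p [ 0.4598 -0.318   0.0418] tube [ 193.9 -445.9  -76.4] q [-0.03  0.46  0.67  1.88 -0.36  0.92  2.22] w 0.214073819303356 58.58249008655548 f [-1.5374  1.0195  8.3986]
```

Emit:
{"fn": "play_rows", "kwargs": {"targets": "0 1 -40 0 0 0 0; 0 1 -80 0 0 0 0; 3 40 -120 0 0 0 0; 6 80 -160 0 0 0.05 0; 10 120 -208 0 0 0.1 0; 13 160 -208 0 0 0.15 0; 13 200 -208 0 0 0.158 0; 13 218 -208 0 0 0.158 0; 13 218 -208 0 0 0.158 0; 13 218 -208 0 0 0.158 0"}}

```text
time_s: 4.28
eef_pos: [0.4804, -0.0958, 0.2494]
eef_rot: [0.002, 0.153, 0.988, 0.001]
ft_force: [0.1, -0.2, -0.9]
width: 0.217
gripper_force: 58.6
```

```bash
python3 go.py  "0.5 0.05 .25 -18 0 0" "T 180 0 110 0" "T 180 0 60 0"
```

```text
0.5 0.05 .25 -18 0 0 -> [ 25.5 144.9  -0.2] [0.003 0.003 0.007]
T 180 0 110 0 -> [ 33.8 228.   40.6] [ 0.003 -0.381  0.003]
T 180 0 60 0 -> [ 15.2 227.8  87. ] [ 0.003 -0.381  0.003]
t 4.2833 p [ 0.4804 -0.0958  0.2494] tube [ 226.9 -228.   134.2] q [-0.52  0.    0.64  1.83 -0.    1.3   1.38] w 0.2170077655025887 58.583380579948425 f [ 0.1294 -0.2331 -0.9096]
```

Emit:
{"fn": "play_rows", "kwargs": {"targets": "10 60 0 0 -0.1 0 0; 20 120 10 0 -0.2 0 0; 34 180 40 0.003 -0.3 0.003 0; 34 228 41 0.003 -0.381 0.003 0; 34 228 41 0.003 -0.381 0.003 0; 34 228 41 0.003 -0.381 0.003 0; 34 228 41 0.003 -0.381 0.003 0; 34 228 41 0.003 -0.381 0.003 0; 34 228 41 0.003 -0.381 0.003 0; 34 228 41 0.003 -0.381 0.003 0"}}

```text
time_s: 5.12
eef_pos: [0.5178, 0.1255, 0.2071]
eef_rot: [0.187, 0.156, 0.969, -0.031]
ft_force: [-0.3, -0.1, -1.4]
width: 0.217
gripper_force: 58.7
```

```bash
python3 go.py "T 180 0 50 0" "T 180 0 32 0"; python3 - <<'E'
from h import *
o=np.vstack([crop(manip.get_image(n)[:,:,::-1],*b,4) for n,b in(("top",(220,150,120,70)),("side",(230,110,120,75)))]);cv2.imwrite("pics/g2.png",o)
E
```

```text
T 180 0 50 0 -> [ 1.2  6.2 57. ] [-0.005 -0.002 -0.008]
T 180 0 32 0 -> [ 1.2  6.3 75. ] [-0.005 -0.002 -0.008]
t 5.1167 p [0.5178 0.1255 0.2071] tube [181.3  -5.9 107. ] q [-0.74 -0.06  0.24  2.03  0.36  0.93  0.57] w 0.2169271535439597 58.660953640937805 f [-0.2585 -0.1156 -1.4428]
```

View pics/g2.png

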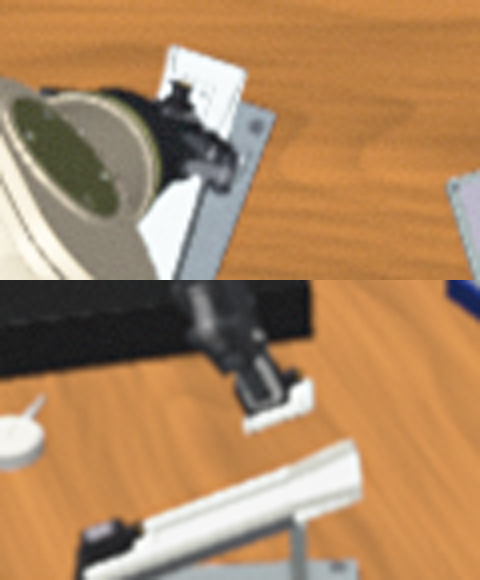

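The body is held square above the apron, with the foot parallel to the floor and the nose uphill (side crop, about (280,400)). Now I'll lower it.

Emit:
{"fn": "play_rows", "kwargs": {"targets": "1 6 20 0 0 -0.006 0; 1 6 40 0 0 -0.006 0; 1 6 57 0 0 -0.006 0; 1 6 66 0 0 -0.006 0; 1 6 72 0 0 -0.006 0; 1 6 74 0 0 -0.006 0; 1 6 75 0 0 -0.006 0; 1 6 75 0 0 -0.006 0"}}

```text
time_s: 5.88
eef_pos: [0.5472, 0.1248, 0.1403]
eef_rot: [0.189, 0.153, 0.97, -0.03]
ft_force: [-9.9, -2.0, 23.2]
width: 0.219
gripper_force: 66.4
```

```bash
python3 go.py "T 180 0 31 0" "T 165 0 31.5 0"; python3 - <<'E'
from h import *
o=np.vstack([crop(manip.get_image(n)[:,:,::-1],*b,5) for n,b in(("top",(240,155,100,50)),("side",(240,140,100,65)))]);cv2.imwrite("pics/g3.png",o)
E
```

```text
T 180 0 31 0 -> [ 2.4 -2.4  3.5] [-0.001  0.002 -0.002]
T 165 0 31.5 0 -> [17.4 -2.4  2.9] [-0.001  0.002 -0.002]
t 5.8833 p [0.5472 0.1248 0.1403] tube [182.4   2.4  34.5] q [-0.72  0.09  0.27  2.05  0.36  0.76  0.57] w 0.2186147551082856 66.44000887870789 f [-9.9474 -2.0199 23.2368]
```

View pics/g3.png

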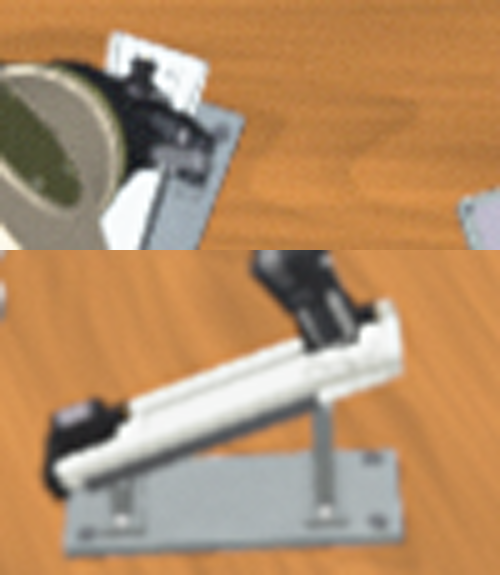

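Contact at 24 N with the foot between the apron guides (side crop, about (345,340)). I'll centre laterally, ease off and release.

Emit:
{"fn": "play_rows", "kwargs": {"targets": "0 -1 -2 0 0 0 0; 0 -2.4 -2 0 0 0 0; 0 -2.4 -2 0 0 0 0; 0 -2.4 -1 0 0 0 0; 0 -2.4 -1 0 0 0 0"}}

```text
time_s: 6.4
eef_pos: [0.5451, 0.123, 0.1401]
eef_rot: [0.188, 0.152, 0.97, -0.03]
ft_force: [-8.7, 0.4, 19.7]
width: 0.216
gripper_force: 66.0
```

```bash
python3 go.py "T 180 0 31 0"
```

```text
T 180 0 31 0 -> [1.1 0.  3.8] [-0.002 -0.    -0.001]
t 6.4 p [0.5451 0.123  0.1401] tube [181.1  -0.   34.8] q [-0.71  0.08  0.27  2.05  0.36  0.76  0.58] w 0.21641904931754055 65.96887707710266 f [-8.6753  0.3691 19.6883]
```

Emit:
{"fn": "play_rows", "kwargs": {"targets": "0 0 -3 0 0 0 0; -8 0 -3 0 0 0 0; -8 0 0 0 0 0 0; -8 0 1 0 0 0 0; -8 0 1 0 0 0 0"}}

```text
time_s: 6.82
eef_pos: [0.5519, 0.1194, 0.1398]
eef_rot: [0.187, 0.152, 0.97, -0.032]
ft_force: [-1.5, -0.9, 5.6]
width: 0.219
gripper_force: 63.7
```

```bash
python3 go.py "T 180 0 31 0"
```

```text
T 180 0 31 0 -> [7.9 1.3 0.7] [-0.005 -0.002 -0.   ]
t 6.8167 p [0.5519 0.1194 0.1398] tube [187.9  -1.3  31.7] q [-0.71  0.09  0.27  2.04  0.35  0.76  0.6 ] w 0.21936382669898746 63.7045419216156 f [-1.487  -0.9416  5.5876]
```

The first contact was the foot's front edge on the lip ends. Further uphill the foot rests on the floor (TCP 31.7 mm above it). I'll release here and let it slide.

Emit:
{"fn": "play_rows", "kwargs": {"targets": "0 1 0 0 0 0 0; 0 1 -1 0 0 0 0.5; 0 1 -1 0 0 0 0.5; 0 1 -1 0 0 0 0.5; 0 1 -1 0 0 0 0.5; 0 1 -1 0 0 0 0.5; 0 1 -1 0 0 0 0.5; 0 1 -40 0 0 0 0.5; 0 1 -80 0 0 0 0.5; 0 1 -80 0 0 0 0.5"}}

```text
time_s: 7.65
eef_pos: [0.5243, 0.1327, 0.2203]
eef_rot: [0.19, 0.152, 0.97, -0.029]
ft_force: [2.3, 0.6, 1.5]
width: 0.503
gripper_force: 0.0
```

```bash
python3 go.py "0.52 -.05 .25 -18 0 0"; python3 - <<'E'
from h import *
o=np.vstack([crop(manip.get_image(n)[:,:,::-1],*b,5) for n,b in(("top",(235,180,100,65)),("side",(240,140,100,55)))]);cv2.imwrite("pics/g4.png",o)
E
```

```text
0.52 -.05 .25 -18 0 0 -> [ -59.2 -175.2   -8.4] [0.003 0.386 0.004]
t 7.65 p [0.5243 0.1327 0.2203] tube [189.9   2.9 117.7] q [-0.74 -0.05  0.24  2.    0.36  0.95  0.58] w 0.5027639424607263 0.0 f [2.2661 0.6342 1.4777]
```

View pics/g4.png

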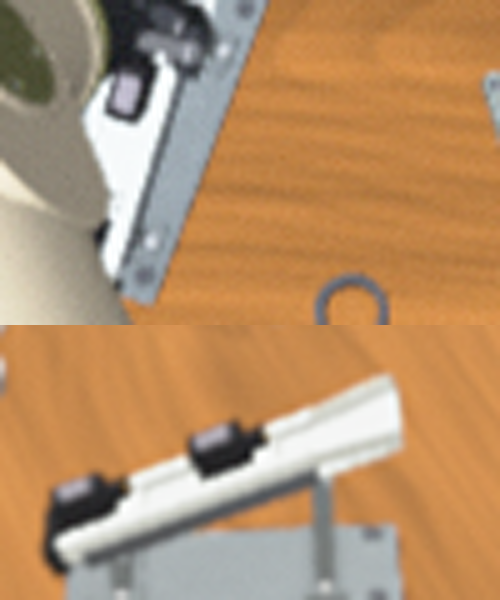

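```bash
python3 go.py "0.52 .05 .26 -18 0 0" "0.52 -.05 .26 -53 0 0"; python3 - <<'E'
from h import *
s=manip.get_image("side").astype(int);
TY=-17.8;Rt=(R.from_euler("z",TY,degrees=True)*R.from_euler("y",-22,degrees=True)).as_matrix();TO=np.array([.3977,.1703,.04])
for x in(25,75,125,110): print(x,proj("side",TO+Rt@[(x-5)/1000,0,.032]))
V=s.max(2);m=((V<70)).astype(np.uint8);m[:,:235]=0;m[:,340:]=0;m[:130]=0;m[215:]=0
k=cv2.connectedComponentsWithStats(m)
for i in range(1,k[0]):
    if k[2][i,4]>15: print(k[2][i],k[3][i])
E
```

```text
0.52 .05 .26 -18 0 0 -> [-36.4 -78.5 -33.4] [-0.001  0.383  0.004]
0.52 -.05 .26 -53 0 0 -> [ -64.7 -173.7  -21.8] [0.116 0.371 0.607]
t 7.75 p [0.5237 0.1312 0.2153] tube [188.    1.3 113.1] q [-0.74 -0.05  0.24  2.01  0.36  0.94  0.58] w 0.5025254180615114 0.0 f [ 0.4238 -0.2875 -1.0861]
25 [254.8867299  172.79005736]
75 [270.39629321 166.83804332]
125 [286.19912721 160.79214005]
110 [281.42801495 162.61551271]
[235 130  24   4  54] [243.51851852 130.85185185]
[291 130   7   8  28] [294.28571429 133.10714286]
[276 162  14   9  62] [282.61290323 166.06451613]
[250 171  15  11  73] [256.63013699 176.        ]
```

Emit:
{"fn": "play_rows", "kwargs": {"targets": "-36 -20 -33 0 0.1 0 0.6; -36 -60 -33 0 0.22 0 0.6; -36 -78 -33 0 0.34 0 0.6; -45 -110 -33 0 0.383 0.004 0.6; -50 -140 -30 0.03 0.383 0.1 0.6; -60 -174 -22 0.06 0.38 0.25 0.6; -65 -174 -22 0.08 0.375 0.4 0.6; -65 -174 -22 0.1 0.372 0.52 0.6; -65 -174 -22 0.116 0.371 0.607 0.6; -65 -174 -22 0.116 0.371 0.607 0.6"}}

```text
time_s: 8.63
eef_pos: [0.5192, -0.0517, 0.2575]
eef_rot: [-0.001, 0.45, 0.893, -0.002]
ft_force: [0.6, 0.7, 0.6]
width: 0.602
gripper_force: 0.0
```

```bash
cat > bl.py <<'E'
from h import *
s=manip.get_image("side").astype(int);V=s.max(2);m=((V<70)).astype(np.uint8);m[:,:235]=0;m[:,340:]=0;m[:130]=0;m[215:]=0
k=cv2.connectedComponentsWithStats(m)
for i in range(1,k[0]):
    if k[2][i,4]>15: print(k[2][i],k[3][i])
E
python3 bl.py;python3 go.py "0.52 -.15 .25 -120 0 0"
```

```text
[235 130  24   4  54] [243.66666667 130.83333333]
[299 130  36  33 459] [315.51416122 141.73202614]
[266 165  14   9  60] [272.91666667 169.66666667]
[250 171  15  11  72] [256.66666667 176.01388889]
0.52 -.15 .25 -120 0 0 -> [-79.3 -58.5   8. ] [-0.005  0.003  1.168]
t 8.6833 p [ 0.5192 -0.0515  0.2577] tube [ 251.7 -174.   133.1] q [-0.51  0.09  0.55  1.74 -0.05  1.33  0.7 ] w 0.5973488714453018 0.0 f [-0.252   0.8475 -0.5054]
```

Body one slid down and is now about 51 mm uphill of c, so it is home or within a millimetre of it. I'll carry on to the far body, turning the tool.

Emit:
{"fn": "play_rows", "kwargs": {"targets": "-10 -8 0 0 0 0.12 0.6; -20 -16 0 0 0 0.24 0.6; -30 -24 0 0 0 0.36 0.6; -40 -32 8 0 0 0.48 0.6; -50 -40 8 0 0 0.6 0.6; -60 -48 8 0 0 0.72 0.6; -70 -55 8 0 0 0.84 0.6; -79 -58 8 0 0 0.96 0.6; -79 -58 8 0 0 1.08 0.6; -79 -58 8 0 0 1.168 0.6"}}

```text
time_s: 9.52
eef_pos: [0.5204, -0.1498, 0.2504]
eef_rot: [0.0, 0.867, 0.499, -0.002]
ft_force: [0.3, 0.2, -0.2]
width: 0.604
gripper_force: 0.0
```

```bash
python3 bl.py|tail -2; python3 go.py "0.5365 -.3377 .13 -19.5 0 1"
```

```text
[266 165  14  10  61] [272.85245902 169.73770492]
[250 171  15  11  73] [256.63013699 176.        ]
0.5365 -.3377 .13 -19.5 0 1 -> [-153.8  109.3  120.9] [0.001 0.005 1.381]
t 9.5667 p [ 0.5205 -0.1493  0.2504] tube [ 277.8 -266.8  114.7] q [-0.45  0.16  0.72  1.71 -0.11  1.32 -0.24] w 0.6013775258573838 0.0 f [-0.5227 -0.0226  0.6086]
```

Body one is at rest. Next, on to the far body.

Emit:
{"fn": "play_rows", "kwargs": {"targets": "-20 14 10 0 0 0.12 0.6; -40 28 20 0 0 0.24 0.6; -60 42 40 0 0 0.36 0.6; -80 56 50 0 0 0.48 0.6; -100 70 60 0 0 0.6 0.6; -120 84 80 0 0 0.72 0.6; -140 100 100 0 0 0.84 0.6; -154 109 110 0 0 0.96 0.6; -154 109 121 0 0 1.08 0.6; -154 109 121 0 0 1.2 0.6"}}

```text
time_s: 10.4
eef_pos: [0.5361, -0.3379, 0.1274]
eef_rot: [0.001, 0.997, -0.077, -0.003]
ft_force: [-0.4, 0.5, -0.2]
width: 0.603
gripper_force: 0.0
```

Emit:
{"fn": "play_rows", "kwargs": {"targets": "0 0 0 0 0 0.1 0.6; 0 0 0 0 0 0.181 0.6; 0 0 0 0 0 0.181 0.6; 0 0 0 0 0 0.181 0.6"}}

```text
time_s: 10.73
eef_pos: [0.5377, -0.3369, 0.1299]
eef_rot: [0.001, 0.987, -0.163, -0.002]
ft_force: [0.1, -0.6, 0.7]
width: 0.602
gripper_force: 0.0
```

```bash
python3 go.py "0.5365 -.3377 .04 -19.5 0 1";python3 - <<'E'
from h import *
o=np.vstack([crop(manip.get_image(n)[:,:,::-1],*b,4) for n,b in(("top",(370,160,100,70)),("side",(300,260,100,75)))]);cv2.imwrite("pics/g5.png",o)
E
```

```text
0.5365 -.3377 .04 -19.5 0 1 -> [-0.6  0.8 89.9] [0.003 0.003 0.014]
t 10.7333 p [ 0.5377 -0.3369  0.1299] tube [ 301.1 -440.1  -24.6] q [-0.19  0.61  0.95  1.61 -0.52  1.2  -1.03] w 0.6018593986967031 0.0 f [ 0.1356 -0.5759  0.6885]
```

View pics/g5.png

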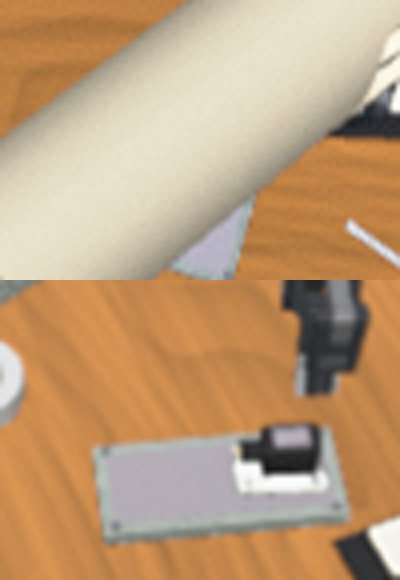

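The near half of the tray is now empty. The gripper is above the remaining body (block at crop (290,455)), nose towards the middle, and the tray hasn't moved. Now I'll descend and grip.

Emit:
{"fn": "play_rows", "kwargs": {"targets": "-1 1 40 0 0 0.014 0.6; -1 1 80 0 0 0.014 0.6; -1 1 90 0 0 0.014 0.6; -1 1 90 0 0 0.014 0.6; -1 1 90 0 0 0.014 0; -1 1 90 0 0 0.014 0; -1 1 90 0 0 0.014 0; -1 1 90 0 0 0.014 0; -1 1 90 0 0 0.014 0; -1 1 90 0 0 0.014 0"}}

```text
time_s: 11.67
eef_pos: [0.5376, -0.3391, 0.0433]
eef_rot: [0.002, 0.985, -0.173, 0.001]
ft_force: [-0.7, 1.5, 7.1]
width: 0.213
gripper_force: 59.6
```

```bash
python3 go.py  "0.5365 -.3377 0.14 -19.5 0 1" "0.51 -.15 .25 -105 0 0"
```

```text
0.5365 -.3377 0.14 -19.5 0 1 -> [ -1.3  -0.6 -96.7] [ 0.003 -0.002 -0.007]
0.51 -.15 .25 -105 0 0 -> [ -89.8 -167.7 -207.5] [ 0.005  0.001 -1.656]
t 11.6667 p [ 0.5376 -0.3391  0.0433] tube [ 269.1 -442.2 -105.2] q [-0.14  0.7   0.88  1.67 -0.6   1.06 -1.  ] w 0.21307307629691996 59.605037569999695 f [-0.6961  1.5025  7.068 ]
```

Emit:
{"fn": "play_rows", "kwargs": {"targets": "0 0 -40 0 0 0 0; 0 0 -80 0 0 0 0; -10 -20 -110 0 0 -0.12 0; -20 -40 -140 0 0 -0.24 0; -30 -60 -170 0 0 -0.36 0; -45 -80 -200 0 0 -0.48 0; -60 -110 -207 0 0 -0.6 0; -75 -140 -207 0 0 -0.72 0; -90 -168 -207 0 0 -0.84 0; -90 -168 -207 0 0 -0.96 0"}}

```text
time_s: 12.5
eef_pos: [0.5099, -0.1425, 0.2484]
eef_rot: [-0.001, 0.951, 0.308, 0.0]
ft_force: [1.1, 0.0, -0.8]
width: 0.214
gripper_force: 58.9
```

Emit:
{"fn": "play_rows", "kwargs": {"targets": "0 0 0 0 0 -0.12 0; 0 0 0 0 0 -0.24 0; 0 0 0 0 0 -0.36 0; 0 0 0 0 0 -0.48 0; 0 0 0 0 0 -0.6 0; 0 0 0 0 0 -0.7 0; 0 0 0 0 0 -0.7 0; 0 0 0 0 0 -0.7 0"}}

```text
time_s: 13.17
eef_pos: [0.5095, -0.1494, 0.2481]
eef_rot: [0.0, 0.793, 0.609, -0.001]
ft_force: [0.6, -0.5, -1.0]
width: 0.216
gripper_force: 59.0
```

```bash
python3 go.py  "0.52 .0 .25 -45 0 0" "0.53 .05 .25 -18 0 0"
```

```text
0.52 .0 .25 -45 0 0 -> [147.  -28.5  -2.2] [-0.002  0.002 -1.047]
0.53 .05 .25 -18 0 0 -> [197.9 -31.8  -2.3] [-0.002  0.001 -1.519]
t 13.1667 p [ 0.5095 -0.1494  0.2481] tube [ 267.2 -270.2  116.5] q [-0.55  0.14  0.83  1.74 -0.1   1.31  0.04] w 0.21620892554722515 58.95674407482147 f [ 0.5933 -0.47   -1.0228]
```

Emit:
{"fn": "play_rows", "kwargs": {"targets": "20 -4 -2 0 0 -0.12 0; 40 -8 -2 0 0 -0.24 0; 60 -12 -2 0 0 -0.36 0; 80 -16 -2 0 0 -0.48 0; 100 -20 -2 0 0 -0.6 0; 120 -24 -2 0 0 -0.72 0; 140 -28 -2 0 0 -0.84 0; 160 -29 -2 0 0 -0.96 0; 180 -30 -2 0 0 -1.08 0; 198 -32 -2 0 0 -1.2 0"}}

```text
time_s: 14.0
eef_pos: [0.5293, 0.0518, 0.2492]
eef_rot: [-0.001, 0.308, 0.951, -0.001]
ft_force: [-0.6, 0.2, -1.0]
width: 0.216
gripper_force: 58.9
```

Emit:
{"fn": "play_rows", "kwargs": {"targets": "0 0 0 0 0 -0.12 0; 0 0 0 0 0 -0.24 0; 0 0 0 0 0 -0.319 0; 0 0 0 0 0 -0.319 0; 0 0 0 0 0 -0.319 0"}}

```text
time_s: 14.42
eef_pos: [0.5291, 0.0505, 0.2491]
eef_rot: [-0.001, 0.157, 0.988, -0.001]
ft_force: [-0.2, -1.2, -0.9]
width: 0.22
gripper_force: 59.0
```

```bash
python3 bl.py; python3 go.py  "T 190 0 110 0"
```

```text
[235 130  24   4  54] [243.51851852 130.85185185]
[305 130   7  10  36] [308.         133.80555556]
[312 135   8   8  28] [315.53571429 137.92857143]
[266 165  14  10  63] [272.84126984 169.73015873]
[250 171  15  11  73] [256.63013699 176.        ]
T 190 0 110 0 -> [27.1 73.9 35.7] [-0.003 -0.385 -0.004]
t 14.4667 p [0.5291 0.0505 0.249 ] tube [228.2 -73.9 133.2] q [-0.7   0.12  0.56  1.73 -0.07  1.31  1.14] w 0.21432193657307255 58.96960258483887 f [ 0.1435 -0.0576 -0.6498]
```

Emit:
{"fn": "play_rows", "kwargs": {"targets": "7 20 0 0 -0.12 0 0; 14 40 10 0 -0.24 0 0; 27 74 25 0 -0.36 -0.004 0; 27 74 36 0 -0.385 -0.004 0; 27 74 36 0 -0.385 -0.004 0; 27 74 36 0 -0.385 -0.004 0; 27 74 36 0 -0.385 -0.004 0; 27 74 36 0 -0.385 -0.004 0"}}

```text
time_s: 15.13
eef_pos: [0.5269, 0.1281, 0.2136]
eef_rot: [0.188, 0.151, 0.97, -0.031]
ft_force: [0.9, -0.3, -1.1]
width: 0.219
gripper_force: 59.0
```

```bash
python3 go.py  "T 188 0 45 0"  "T 188 0 34 0"
```

```text
T 188 0 45 0 -> [ 3.   0.8 65. ] [-0.002 -0.     0.001]
T 188 0 34 0 -> [ 3.   0.8 76. ] [-0.002 -0.     0.001]
t 15.1333 p [0.5269 0.1281 0.2136] tube [191.1  -0.7 110. ] q [-0.88 -0.05  0.39  2.01  0.37  0.94  0.58] w 0.2186431070600431 59.019933342933655 f [ 0.9473 -0.2985 -1.102 ]
```

Emit:
{"fn": "play_rows", "kwargs": {"targets": "3 1 30 0 0 0 0; 3 1 55 0 0 0 0; 3 1 67 0 0 0 0; 3 1 73 0 0 0 0; 3 1 75 0 0 0 0; 3 1 76 0 0 0 0; 3 1 76 0 0 0 0"}}

```text
time_s: 15.72
eef_pos: [0.5511, 0.1223, 0.1419]
eef_rot: [0.188, 0.15, 0.97, -0.03]
ft_force: [0.4, -0.7, -0.8]
width: 0.215
gripper_force: 59.0
```

```bash
python3 go.py  "T 188 0 34 0"
```

```text
T 188 0 34 0 -> [-0.8 -1.2  0.3] [-0.001  0.     0.005]
t 15.7167 p [0.5511 0.1223 0.1419] tube [187.2   1.2  34.3] q [-0.85  0.09  0.42  2.05  0.33  0.76  0.61] w 0.21469162724503998 59.01661276817322 f [ 0.4416 -0.6884 -0.8144]
```

No contact yet, about 1 mm above the floor. I'll ease down, release and retreat.

Emit:
{"fn": "play_rows", "kwargs": {"targets": "0 -1 1 0 0 0 0; 0 -1 1 0 0 0 0; 0 -1 0 0 0 0 0.5; 0 -1 0 0 0 0 0.5; 0 -1 0 0 0 0 0.5; 0 -1 0 0 0 0 0.5; 0 -1 0 0 0 0 0.5; 0 -1 -40 0 0 0 0.5; 0 -1 -80 0 0 0 0.5; 0 -1 -80 0 0 0 0.5"}}

```text
time_s: 16.55
eef_pos: [0.5228, 0.1328, 0.2217]
eef_rot: [0.191, 0.149, 0.97, -0.028]
ft_force: [1.0, 1.6, 1.3]
width: 0.501
gripper_force: 0.0
```

```bash
python3 bl.py; python3 go.py "0.53 .05 .26 -17 0 0" "0.53 -.1 .25 -17 0 0"
```

```text
[235 130  24   4  54] [243.66666667 130.83333333]
[292 130   6   5  20] [294.5 132. ]
[283 159  14  10  61] [289.31147541 163.50819672]
[266 165  14  10  62] [272.74193548 169.75806452]
[250 171  15  11  74] [256.62162162 176.04054054]
0.53 .05 .26 -17 0 0 -> [-44.8 -76.2 -26.2] [ 0.     0.387 -0.008]
0.53 -.1 .25 -17 0 0 -> [ -82.8 -219.3   -0.2] [ 0.     0.387 -0.008]
t 16.6 p [0.5227 0.1323 0.219 ] tube [188.2   2.  117. ] q [-0.9  -0.07  0.39  2.01  0.37  0.95  0.57] w 0.5036056281042166 0.0 f [-0.4011  0.3035 -0.8316]
```

The second body is also within about 1 mm of home. I'll re-measure the tray and pile while they are in view.

```bash
cat > mt.py <<'E'
from h import *
t=manip.get_image("top")[:,:,::-1].copy();s=manip.get_image("side")[:,:,::-1].copy()
def rect(im,n,b,z,tag):
    x0,y0,x1,y1=b;k=4;c=cv2.resize(im[y0:y1,x0:x1],None,fx=k,fy=k,interpolation=cv2.INTER_CUBIC)
    m=(cv2.cvtColor(c,cv2.COLOR_BGR2HSV)[...,1]<85).astype(np.uint8)
    q=cv2.connectedComponentsWithStats(m);i=1+np.argmax(q[2][1:,4]);ys,xs=np.nonzero(cv2.morphologyEx((q[1]==i).astype(np.uint8),cv2.MORPH_OPEN,np.ones((5,5))))
    p=np.array([onz(n,(x+.5)/k-.5+x0,(y+.5)/k-.5+y0,z)[:2] for x,y in zip(xs,ys)],np.float32)
    r=cv2.minAreaRect(p);bx=cv2.boxPoints(r);e=max([bx[1]-bx[0],bx[2]-bx[1]],key=np.linalg.norm)
    print(tag,n,np.round(r[0],4),np.round(sorted(r[1]),4),"yaw",round((np.degrees(np.arctan2(e[1],e[0]))+90)%180-90,2))
if __name__=="__main__":
    rect(t,"top",(325,180,372,250),.024,"pile");rect(t,"top",(400,172,448,238),.012,"tray")
    print("ring",onz("top",384,241,.02))
E
python3 mt.py
```

```text
pile top [ 0.4644 -0.1069] [0.0647 0.1425] yaw 17.98
tray top [ 0.4978 -0.3298] [0.0638 0.1429] yaw -15.78
ring [ 0.3896319  -0.21370953  0.02      ]
```

Emit:
{"fn": "play_rows", "kwargs": {"targets": "-45 -20 -26 0 0.1 0 0.7; -45 -50 -26 0 0.22 0 0.8; -45 -76 -26 0 0.34 0 0.9; -50 -110 -26 0 0.387 -0.008 0.9; -60 -145 -15 0 0.387 -0.008 0.9; -70 -180 0 0 0.387 -0.008 0.9; -83 -219 0 0 0.387 -0.008 0.9; -83 -219 0 0 0.387 -0.008 0.9; -83 -219 0 0 0.387 -0.008 0.9; -83 -219 0 0 0.387 -0.008 0.9"}}

```text
time_s: 17.53
eef_pos: [0.5289, -0.1012, 0.2459]
eef_rot: [-0.003, 0.149, 0.989, -0.003]
ft_force: [0.4, 0.9, 0.1]
width: 0.901
gripper_force: 0.0
```

```bash
python3 bl.py|tail -3; python3 go.py "0.4975 -.3295 .1 -15.8 0 0"
```

```text
[282 160  14   9  60] [288.65 163.9 ]
[266 165  15   9  61] [273.03278689 169.62295082]
[250 171  15  11  75] [256.66666667 175.97333333]
0.4975 -.3295 .1 -15.8 0 0 -> [ -37.7 -227.5  147.2] [-0.006 -0.005 -0.022]
t 17.5833 p [ 0.5291 -0.1003  0.2461] tube [ 269.9 -217.5  113.2] q [-0.55  0.16  0.72  1.72 -0.1   1.31  1.47] w 0.8995845153750978 0.0 f [ 0.2995  0.4232 -0.0294]
```

All three bodies are closed up (block spacing about 16 px, roughly 50 mm). Now the tray.

Emit:
{"fn": "play_rows", "kwargs": {"targets": "-8 -40 20 0 0 0 0.95; -16 -80 40 0 0 0 0.95; -24 -120 65 0 0 -0.022 0.95; -32 -160 90 0 0 -0.022 0.95; -38 -200 120 0 0 -0.022 0.95; -38 -228 147 -0.006 -0.005 -0.022 0.95; -38 -228 147 -0.006 -0.005 -0.022 0.95; -38 -228 147 -0.006 -0.005 -0.022 0.95; -38 -228 147 -0.006 -0.005 -0.022 0.95"}}

```text
time_s: 18.33
eef_pos: [0.4971, -0.3305, 0.0995]
eef_rot: [-0.001, 0.138, 0.99, 0.001]
ft_force: [0.2, -0.0, -0.8]
width: 0.948
gripper_force: 0.0
```

```bash
python3 go.py "0.4976 -.3297 .03 -15.8 0 0" "0.4976 -.3297 .012 -15.8 0 0"
```

```text
0.4976 -.3297 .03 -15.8 0 0 -> [-0.4  0.9 69.5] [ 0.001 -0.002 -0.001]
0.4976 -.3297 .012 -15.8 0 0 -> [-0.4  0.9 87.5] [ 0.001 -0.002 -0.001]
t 18.3333 p [ 0.4971 -0.3305  0.0995] tube [ 252.  -446.5  -37.6] q [-0.08  0.48  0.75  1.73 -0.37  1.07  2.09] w 0.9476813542934192 0.0 f [ 0.2405 -0.0469 -0.8137]
```

Emit:
{"fn": "play_rows", "kwargs": {"targets": "0 1 40 0 0 0 0.95; 0 1 65 0 0 0 0.95; 0 1 78 0 0 0 0.95; 0 1 85 0 0 0 0.95; 0 1 88 0 0 0 0.95; 0 1 88 0 0 0 0.95; 0 1 88 0 0 0 0.95"}}

```text
time_s: 18.92
eef_pos: [0.4991, -0.3302, 0.0145]
eef_rot: [0.002, 0.138, 0.99, 0.0]
ft_force: [-0.0, 0.7, 0.4]
width: 0.95
gripper_force: 0.0
```

```bash
python3 go.py "0.4976 -.3297 .012 -15.8 0 0"
```

```text
0.4976 -.3297 .012 -15.8 0 0 -> [1.6 0.1 2.5] [ 0.001  0.003 -0.   ]
t 18.9167 p [ 0.4991 -0.3302  0.0145] tube [ 221.8 -445.5 -117.2] q [-0.02  0.6   0.68  1.78 -0.46  0.92  2.15] w 0.9503271436522259 0.0 f [-0.0416  0.7158  0.358 ]
```

Emit:
{"fn": "play_rows", "kwargs": {"targets": "1.5 0 2 0 0 0 0.95; 1.5 0 2 0 0 0 0.95; 1.5 0 2 0 0 0 0; 1.5 0 2 0 0 0 0; 1.5 0 2 0 0 0 0; 1.5 0 2 0 0 0 0; 1.5 0 2 0 0 0 0"}}

```text
time_s: 19.5
eef_pos: [0.497, -0.3297, 0.012]
eef_rot: [0.001, 0.138, 0.99, 0.0]
ft_force: [-2.6, 3.0, 9.1]
width: 0.701
gripper_force: 64.7
```

```bash
python3 go.py "0.4976 -.3297 .16 -15.8 0 0"
```

```text
0.4976 -.3297 .16 -15.8 0 0 -> [  -0.9    0.3 -148. ] [ 0.001  0.002 -0.001]
t 19.5 p [ 0.497  -0.3297  0.012 ] tube [ 218.8 -445.7 -118.7] q [-0.02  0.6   0.68  1.79 -0.46  0.92  2.15] w 0.70075892976327 64.7446596622467 f [-2.5713  3.0119  9.08  ]
```

Emit:
{"fn": "play_rows", "kwargs": {"targets": "0 0 -20 0 0 0 0; 0 0 -50 0 0 0 0; 0 0 -85 0 0 0 0; 0 0 -110 0 0 0 0; 0 0 -120 0 0 0 0; 0 0 -120 0 0 0 0"}}

```text
time_s: 20.0
eef_pos: [0.4976, -0.3303, 0.1333]
eef_rot: [0.003, 0.138, 0.99, 0.0]
ft_force: [0.6, 0.1, -3.1]
width: 0.701
gripper_force: 66.7
```

```bash
python3 go.py "0.4637 -.1071 .13 18.0 0 0"
```

```text
0.4637 -.1071 .13 18.0 0 0 -> [ 93.5 205.5   3. ] [-0.001  0.005 -0.591]
t 20.0 p [ 0.4976 -0.3303  0.1333] tube [ 265.  -446.1   -6.5] q [-0.1   0.44  0.77  1.71 -0.34  1.13  2.07] w 0.7013684286714319 66.65201425552368 f [ 0.6249  0.0673 -3.0589]
```

Emit:
{"fn": "play_rows", "kwargs": {"targets": "15 30 0 0 0 -0.09 0; 30 60 0 0 0 -0.18 0; 45 90 0 0 0 -0.27 0; 60 120 0 0 0 -0.36 0; 75 150 0 0 0 -0.45 0; 85 180 0 0 0 -0.53 0; 93 205 3 0 0.005 -0.591 0; 93 205 3 0 0.005 -0.591 0; 93 205 3 0 0.005 -0.591 0; 93 205 3 0 0.005 -0.591 0"}}

```text
time_s: 20.83
eef_pos: [0.4623, -0.1073, 0.127]
eef_rot: [-0.003, -0.156, 0.988, 0.0]
ft_force: [0.6, -1.0, -1.8]
width: 0.705
gripper_force: 66.6
```

```bash
python3 go.py "0.4637 -.1071 .05 18.0 0 0" "0.4637 -.1071 .037 18.0 0 0"; python3 - <<'E'
from h import *
o=np.vstack([crop(manip.get_image(n)[:,:,::-1],*b,4) for n,b in(("top",(310,165,100,70)),("side",(250,180,110,80)))] if 0 else [crop(manip.get_image("side")[:,:,::-1],250,170,130,110,5)]);cv2.imwrite("pics/g6.png",o)
E
```

```text
0.4637 -.1071 .05 18.0 0 0 -> [-1.8 -0.3 77. ] [ 0.002 -0.005 -0.   ]
0.4637 -.1071 .037 18.0 0 0 -> [-1.8 -0.4 90. ] [ 0.002 -0.005 -0.   ]
t 20.8333 p [ 0.4623 -0.1073  0.127 ] tube [ 168.3 -244.6   25.9] q [-0.46  0.11  0.63  2.01 -0.08  1.04  2.09] w 0.7051966817646126 66.58822059631348 f [ 0.5776 -1.     -1.772 ]
```

View pics/g6.png

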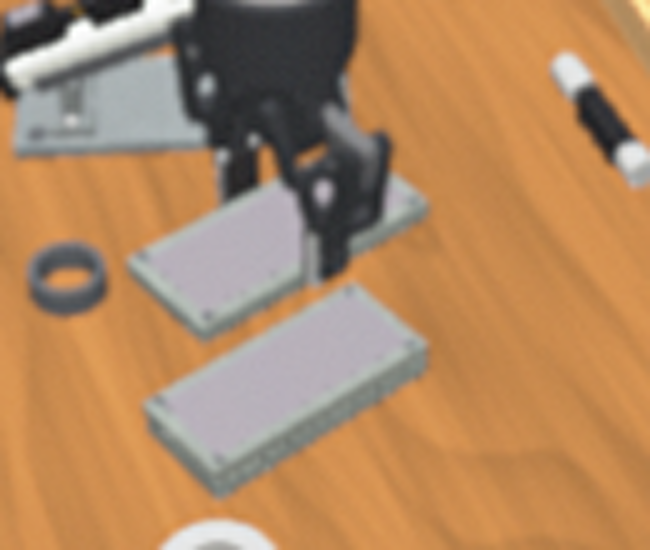

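The plate is held flat and parallel above the pile (held plate at crop (260,250), pile at (290,380)). Lowering.

Emit:
{"fn": "play_rows", "kwargs": {"targets": "-1 0 35 0 0 0 0; -2 0 60 0 -0.005 0 0; -2 0 76 0 -0.005 0 0; -2 0 83 0 -0.005 0 0; -2 0 87 0 -0.005 0 0; -2 0 88 0 -0.005 0 0; -2 0 88 0 -0.005 0 0; -2 0 88 0 -0.005 0 0"}}

```text
time_s: 21.55
eef_pos: [0.4653, -0.1066, 0.041]
eef_rot: [0.002, -0.157, 0.988, 0.001]
ft_force: [0.3, 0.8, -1.3]
width: 0.701
gripper_force: 66.5
```

```bash
python3 go.py "0.4637 -.1071 .036 18.0 0 0"
```

```text
0.4637 -.1071 .036 18.0 0 0 -> [ 1.7 -0.   5. ] [0.001 0.003 0.   ]
t 21.55 p [ 0.4653 -0.1066  0.041 ] tube [ 138.5 -243.   -54.9] q [-0.41  0.27  0.61  2.08 -0.21  0.85  2.2 ] w 0.7008365651518158 66.53910040855408 f [ 0.2583  0.7813 -1.2597]
```

Emit:
{"fn": "play_rows", "kwargs": {"targets": "1.5 0 2 0 0.003 0 0; 1.5 0 4 0 0.003 0 0; 1.5 0 4.5 0 0.003 0 0; 1.5 0 4.5 0 0.003 0 0; 1.5 0 4.5 0 0.003 0 0"}}

```text
time_s: 21.97
eef_pos: [0.4634, -0.1067, 0.036]
eef_rot: [-0.001, -0.157, 0.988, 0.001]
ft_force: [-2.3, 0.1, 5.8]
width: 0.701
gripper_force: 67.4
```

```bash
python3 go.py "0.4637 -.1071 .036 18.0 0 0"
```

```text
0.4637 -.1071 .036 18.0 0 0 -> [-0.2 -0.4 -0. ] [ 0.002 -0.001  0.001]
t 21.9667 p [ 0.4634 -0.1067  0.036 ] tube [ 135.  -243.7  -58.9] q [-0.41  0.28  0.6   2.08 -0.21  0.84  2.2 ] w 0.7014543281472904 67.36510276794434 f [-2.2951  0.1315  5.7709]
```

Seated, with light contact. Open, rise, and clear the view.

Emit:
{"fn": "play_rows", "kwargs": {"targets": "0 0 0 0 0 0 0.95; 0 0 0 0 0 0 0.95; 0 0 0 0 0 0 0.95; 0 0 0 0 0 0 0.95; 0 0 0 0 0 0 0.95; 0 0 -40 0 0 0 0.95; 0 0 -80 0 0 0 0.95; 0 0 -120 0 0 0 0.95; 0 0 -160 0 0 0 0.95; 0 0 -200 0 0 0 0.95"}}

```text
time_s: 22.8
eef_pos: [0.463, -0.1073, 0.2376]
eef_rot: [-0.001, -0.156, 0.988, 0.001]
ft_force: [2.3, 0.4, -0.8]
width: 0.948
gripper_force: 0.0
```

Emit:
{"fn": "play_rows", "kwargs": {"targets": "0 40 0 0 0 0 0.95; 0 80 0 0 0 0 0.95; 0 120 0 0 0 0 0.95; 0 160 0 0 0 0 0.95; 0 200 0 0 0 0 0.95; 0 240 0 0 0 0 0.95; 0 270 0 0 0 0 0.95; 0 270 0 0 0 0 0.95; 0 270 0 0 0 0 0.95"}}

```text
time_s: 23.55
eef_pos: [0.3794, 0.1509, 0.2359]
eef_rot: [-0.001, -0.158, 0.987, 0.0]
ft_force: [-0.1, -0.1, -0.4]
width: 0.946
gripper_force: 0.0
```

```bash
python3 bl.py|tail -3; python3 go.py; python3 - <<'E'
from mt import *
rect(t,"top",(318,172,380,256),.036,"stack top")
# line-up of stack in side view: project expected corners of 3 plates
cv2.imwrite("pics/f.png",np.hstack([crop(s,235,140,80,70,4),crop(s,270,215,75,70,4)]))
E
```

```text
[282 160  14   9  60] [288.65 163.9 ]
[266 165  15   9  62] [272.91935484 169.64516129]
[250 171  15  11  73] [256.63013699 176.        ]
t 23.6 p [0.3799 0.1497 0.2359] tube [ 63.5 -25.1 185.6] q [-0.76 -0.17  0.25  2.01  0.04  1.29  1.36] w 0.9511278634407498 0.0 f [-0.3252 -0.3784 -1.2885]
stack top top [ 0.4634 -0.1075] [0.0661 0.1425] yaw 18.24
```

View pics/f.png

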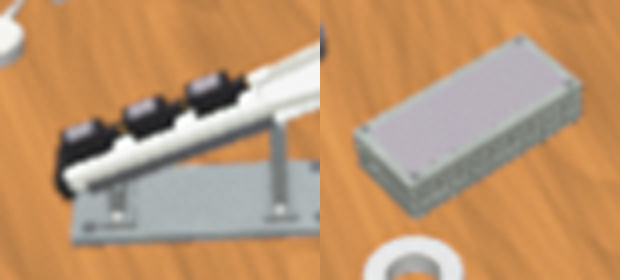

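The crop shows the three bodies closed up in the tube, noses uphill, at (85,140), (148,112) and (210,88), and a square stack of three plates at (470,125). The top plate measures within about 1.5 mm and 0.3° of the pile. Handing in.

```bash
python3 -c "
from workcell import manip
print(manip.finish_job())"
```

```text
the job is handed in; nothing more can be done
None
```

I slid both sensor bodies into the tube, noses uphill and closed up on c, and stacked the emptied plate on the pile within about 1.5 mm and 0.3° of square; the job was handed in at about 24 s, but the hand-in call returned no verdict.

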